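# Take the honed scraper out of the sharpening clamp

## Task

The steel bench scraper has been honed and has to come out of the sharpening clamp for washing: draw the locking pin straight out of its two lugs and put it on the bench, then lift the hinged clamp bar by its ball knob, up and over past upright, until it stays open by itself. Slide the scraper straight out of the grooved side rails by its round grip, lower it into the steel tray and let go only once it lies flat on the tray's floor. Leave the bar open, and do not shift the brush, marker pen, thermometer or white lid lying about.

Things in the scene. Friction and masses are not known exactly. Their poses are not given: they have to be found in the camera images.
- clamp: Sharpening clamp fixed to the bench: dark steel base 68 x 200 mm, top 14 mm high, aluminium bed on it, top 30 mm high. Origin: on the bench under the middle of the bed's grooves. z up; the scraper's grip sticks out at its -x side and the scraper comes out along -x. y runs along the clamp bar: hinge at -y, ball knob and pin at +y. Low rod behind (x = 40..92, y = -42..42 mm, top 38 mm high).
- bed_middle (a point): Point on top of the bed at clamp (0, 0, 30) mm, clamp's axes. Bed and rails: x = -21 to 37 mm. Rails at y = -64..-57 and 57..64 mm, with lips reaching in over the blade to y = -51 and 51 mm, 34.5 to 38.5 mm high: the 2 mm blade lies in a slot 4.5 mm high, 114 mm wide and can only be slid out, 66 mm of travel until its edge is clear. Hinge cheeks at y = -84..-65 mm, 54 mm high.
- lug_mouth (a point): Centre of the hole in the face of the lug where the pin's knob stands, at clamp (38, 76, 60.5) mm, clamp's axes. Two upright lugs, each 12 mm thick, at clamp x = -14..-2 and 26..38 mm, y = 65..87 mm, up to 76.5 mm high. The holes are about 1 mm wider than the pin's shaft.
- clamp_bar (a joint): Hinge of the clamp bar, rad. 0 = down, pad resting on the blade; it grows as the +y end rises; 1.57 = upright; stop at 1.85. Loose hinge without spring: the bar (0.55 kg, 24 mm wide, 17 mm thick) falls shut if let go before about 1.5 and falls on to its stop if let go after 1.6. It cannot rise while the pin is in its lugs.
- bar_hinge (a point): Point on the hinge axis at the middle of the bar, in clamp frame (12, -74, 44) mm; its x lies along the hinge axis, its y along the bar to the ball knob. It turns with the bar.
- bar_knob (a point): Centre of the black ball knob on the bar, about 26 mm across, on a 12 mm stem; 180 mm from the hinge axis along the bar and 33 mm above it (square to the bar); when down its centre is 77 mm high. The bar ends 12 mm past it and its top face is 23 mm below the knob's centre. Turns with the bar.
- locking_pin: Loose steel pin, 70 g, lying level through the two lugs just above the bar. Origin: middle of its black six-sided knob (28 mm long, 17 to 20 mm across), 60 mm high when in. The shaft, 10 mm thick, runs along the pin's -x; a 13 mm collar ends 21 mm from the origin, 1 to 2 mm off the lug. In the lugs its x is the clamp's x: it is drawn out along the clamp's +x, 60 mm until clear.
- pin_tip (a point): Chamfered end of the pin's shaft, 78 mm from the pin's origin along its -x.
- scraper: Steel bench scraper, 140 g: flat blade 2 mm thick and 110 mm wide, with a round grip. Origin: middle of its underside. Its x points from the honed edge (x = -45 mm) to the grip, its z up from the blade. In the clamp its x points along the clamp's -x and its underside is 30 mm high.
- scraper_grip (a point): Middle of the scraper's round grip, 21 mm thick and 112 mm long along the scraper's y, at (34.5, 0, 10.5) mm in the scraper's frame (x = 24..45 mm, z = 0..21 mm). Pinch it from above across its thickness, one finger over the blade.
- tray: Loose steel tray, 236 (x) x 256 (y) x 42 mm high, open on top. Origin: middle of its underside. The flat floor, 2 to 6 mm up, reaches to 85 mm either side of the middle along x and 94 mm along y.
- brush: Scrubbing brush, 30 x 110 x 42 mm, lying in front of the clamp; leave it alone. Origin: middle of its underside.
- marker: Marker pen, 18 x 134 x 20 mm, lying behind the clamp and tray; leave it alone. Origin: middle of its underside.
- thermometer: Probe thermometer, 26 x 167 x 16 mm, lying right of the tray; leave it alone. Origin: middle of its underside.
- lid: Round white lid, 92 mm across, 8 mm high, lying between clamp and tray; leave it alone. Origin: middle of its underside.

How it is judged:
By the outcome, as a careful person would: the job done as asked, in the order asked, and still so for the second after the job is handed in, with the robot touching nothing.
It also fails if it takes over 61 s, if anything falls off the work surface, if the arm or the gripper's body presses on something with over 40 N, if the wrist force passes 120 N, or if a joint passes its speed limit or range.

## Robot

A 6-joint arm with a two-finger parallel gripper is mounted at the origin on the work surface; the furniture and walls round the work are solid. World frame = base frame: x ahead of the robot, y to its left, z up, the work surface at z = 0. Lengths are in m, angles in rad, forces in N, time in s.
With the tool pointing down it reaches from about 0.35 to 0.775 m from the base axis. Payload 5.5 kg.
Tool frame: the origin (TCP) lies at the very end of the fingers, on their centre line; the grasp point (between the pads) lies 19 mm behind it; z points along the fingers, y is the line along which they close (so a half turn about z gives the same grasp; the last joint's range is limited). The gripper opens to 85 mm and grips with 20 to 120 N. Pads are 22 mm wide; open, the fingers measure 114 mm over their backs; the gripper's body (76 mm by 85 mm) begins 54 mm behind the grasp point. The pads swing forward as they close: fully open they stand 13 mm farther back than shut.
Start: joints at [-1.334, 0.313, 0.046, 1.304, 0, 1.431], TCP at [0.212, -0.535, 0.231] pointing down, gripper open.
Joint ranges: [-2.76, 2.76], [-0.86, 1.69], [-1.03, 1.26], [-2.2, 2.34], [-1.47, 1.5], [-3.14, 3.14]. Speed limits (rad/s): [2.57, 2.57, 3.14, 3.14, 3.14, 3.14].

## Interface

Orientations are given as a unit quaternion [w, x, y, z].
In Python, from workcell import get_state, read_camera, hand_in gives the robot as it stands.
- The arm moves only by the tool send_rows, never from a script. Its argument "increments" is a list of rows, each an object of numbers: "dx", "dy", "dz": the shift along the world's x, y, z in units of 25 mm (1.0 is 25 mm); "roll": the turn about the world's z in units of 8 degrees (1.0 is 8 degrees); "claw": the opening, from -1 (shut) to 1 (fully open). In form: [{"dx": .., "dy": .., "dz": .., "roll": .., "claw": ..}, ...]. A call has exactly 5 rows; each row is the pose to reach, as a shift and turn from the pose commanded when the call began; what a row does not reach only later rows make up. A row lasts 1/8 s, in which the tool goes at most 62.5 mm and 10.7 degrees, less where a joint would pass 70% of its speed; a pose out of reach is approached as far as the arm can. A call with a gripper value outside its range is refused whole. The fingers move at their own pace and stop on an object; "grip_force" is the grip in N (left out, the last holds). Time passes only in rows, so rows that repeat a pose let the fingers close, or fill a call up. It gives the time, the measured TCP pose, the force, the opening and the grip force at its end, in the units of the state.
- get_state(): the state, without advancing time (a new reading comes with each control period).
- read_camera(name): name is "side" or "top"; returns a dict with "image" (384x512x3 uint8, blue, green, red), "fx", "fy", "cx", "cy" (pixels), "world_to_cam" (4x4, takes a point from world to camera coordinates). Camera axes: x right, y up, looking along -z (the intrinsics and any distortion apply to the point x, -y, -z); pixel columns grow to the right and rows downward; lengths in m; the calibration is good to about 2 mm. A picture is of the moment at which its call begins. There is no depth.
- hand_in(): hands the job in; it is judged then, once.
The state is a dict: "clock": time; "joint_pos": joint angles; "qvel": joint speeds; "tau": joint torques, N m; "tcp_pos": TCP position; "orientation": TCP orientation; "wrist_force": force on the tool from outside, world axes, zero at the start; "ft_torque": the same for the moment, N m; "finger_gap": finger opening in m; "grip_force": force on a finger pad.
Only numpy, scipy, OpenCV 4.12 (cv2) and the standard library are available. Lean on these libraries where they do the work, as an engineer would, in place of code of your own. Each camera call takes 0.05 s, during which the arm holds its last target. There are 200 camera calls.

## Working session

There is one attempt and no reset: what is moved stays moved. The work goes in short steps, Python scripts to look and compute and a tool call to move; the robot and the scene stay as the last step left them, time stands still between calls to the robot, and variables do not carry over. Pictures are saved under pics/ and viewed, at most 10 in all, crops included, and the job is handed in when it is done.

Besides the shell and the picture viewer there is one more tool, called after ">>>" as a command line: name --argument value ..., lists and objects as JSON in quotes. send_rows: Moves the arm, as the interface text tells. Its arguments: {"type":"object","properties":{"increments":{"type":"array","items":{"type":"object","properties":{"dx":{"type":"number"},"dy":{"type":"number"},"dz":{"type":"number"},"roll":{"type":"number"},"claw":{"type":"number"}}}},"grip_force":{"type":"number"}},"required":["increments"]}

```bash
ls; mkdir -p pics; python3 - <<'E'
from workcell import *
import cv2,numpy as np
s=get_state();print(s)
for n in("top","side"):
    c=read_camera(n);cv2.imwrite(f"pics/{n}0.png",c["image"]);print(n,{k:v for k,v in c.items() if k!="image"})
E
```

```text
pics
{'clock': 0.0, 'joint_pos': array([-1.33359817e+00,  3.13992151e-01,  4.49570285e-02,  1.30364602e+00,
        2.86471049e-05,  1.43122262e+00]), 'qvel': array([ 0.00136861,  0.0002423 ,  0.00109082, -0.00030839,  0.00046588,
        0.00048257]), 'tau': array([ 2.46293930e-04, -4.80621636e+01,  2.98536444e+01,  1.95150857e-02,
       -1.58455787e-04,  3.93500528e-06]), 'tcp_pos': array([ 0.21143928, -0.53413197,  0.23040463]), 'orientation': array([-9.41981935e-04,  9.82307353e-01,  1.87273531e-01, -3.16761629e-05]), 'wrist_force': array([-0.21186037,  0.02512767,  0.5284506 ]), 'ft_torque': array([-0.00766541, -0.01441074, -0.01148847]), 'grip_force': 0.0, 'finger_gap': 0.08520316037383072}
top {'fx': 413.3948702090579, 'fy': 413.3948702090579, 'cx': 252.2424317214803, 'cy': 193.2040614401955, 'world_to_cam': array([[-0.07207731, -0.99739532, -0.00272631,  0.02706331],
       [ 0.97289223, -0.07090826,  0.22011979, -0.41205131],
       [-0.21973977,  0.01321324,  0.97546904, -1.37018726],
       [ 0.        ,  0.        ,  0.        ,  1.        ]])}
side {'fx': 396.20474188831787, 'fy': 396.20474188831787, 'cx': 249.3976132426649, 'cy': 193.78460027729784, 'world_to_cam': array([[-0.77481457, -0.63207025,  0.01223075,  0.31449923],
       [ 0.49003467, -0.58825436,  0.64329062, -0.21505986],
       [-0.39941007,  0.50442443,  0.76552439, -1.10499161],
       [ 0.        ,  0.        ,  0.        ,  1.        ]])}
```

View pics/top0.png

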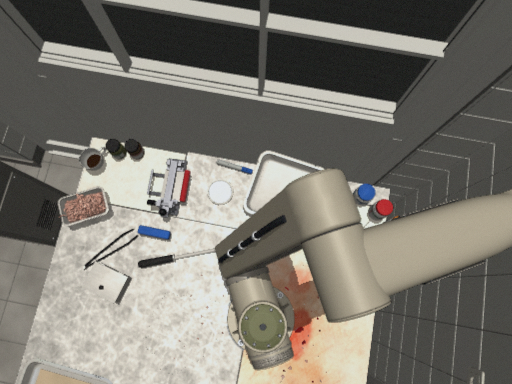

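View pics/side0.png

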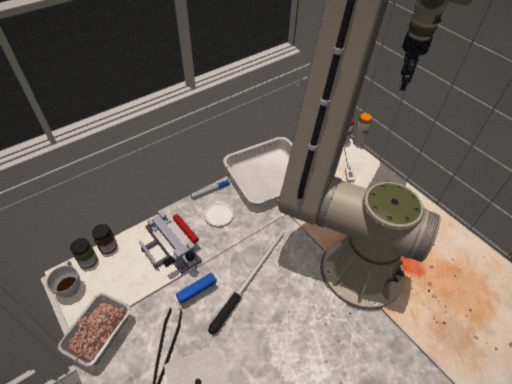

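The top view shows the clamp at about (172,187), with the red grip on its right at (186,186). The tray is at about (280,185), the lid at (220,192), the marker at (235,167) and the brush at (154,232). The arm hides part of the tray. I'll enlarge the clamp next.

```bash
python3 - <<'E'
import cv2,numpy as np
t=cv2.imread("pics/top0.png")[150:250,130:230]; s=cv2.imread("pics/side0.png")[200:280,130:210]
f=lambda a:cv2.resize(a,(400,400),interpolation=cv2.INTER_CUBIC)
cv2.imwrite("pics/crop0.png",np.hstack([f(t),f(s)]))
E
```

```text
(no output)
```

View pics/crop0.png

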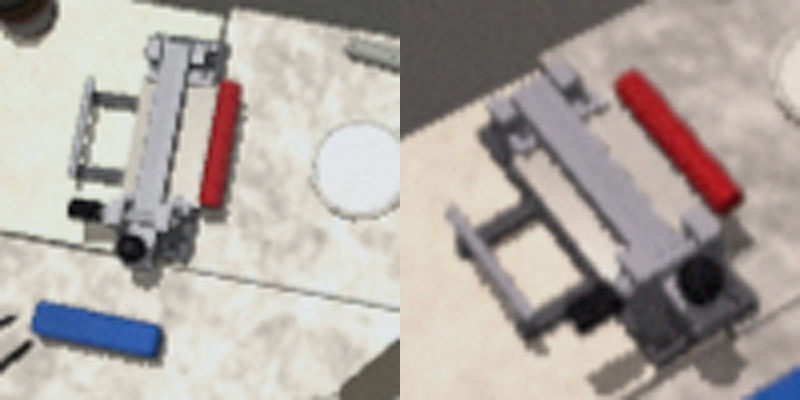

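The crops give pixels for the ball knob, pin knob and both grip ends. In the top view these are (162.4,211.4), (150.9,201.9), (187.4,170.4) and (182.6,200.9). In the side view they are (190.2,255.8), (169,261.4), (175.6,216) and (196,240.2). I'll fit the clamp pose to them.

```bash
cat > h.py <<'E'
import numpy as np, cv2
from workcell import *
K={'top':(413.39487,252.24243,193.20406,np.array([[-0.07207731,-0.99739532,-0.00272631,0.02706331],[0.97289223,-0.07090826,0.22011979,-0.41205131],[-0.21973977,0.01321324,0.97546904,-1.37018726]])),
'side':(396.20474,249.39761,193.78460,np.array([[-0.77481457,-0.63207025,0.01223075,0.31449923],[0.49003467,-0.58825436,0.64329062,-0.21505986],[-0.39941007,0.50442443,0.76552439,-1.10499161]]))}
def proj(n,P):
    f,cx,cy,T=K[n];P=np.atleast_2d(P);c=P@T[:,:3].T+T[:,3]
    return np.c_[cx-f*c[:,0]/c[:,2],cy+f*c[:,1]/c[:,2]]
def back(n,uv,z):
    f,cx,cy,T=K[n];R=T[:,:3];o=-R.T@T[:,3];d=R.T@np.array([(uv[0]-cx)/f,-(uv[1]-cy)/f,-1]);return o+d*(z-o[2])/d[2]
def shot(n,name):
    c=read_camera(n);cv2.imwrite(f'pics/{name}.png',c['image']);return c['image']
def clampw(p,P):
    P=np.atleast_2d(P)/1e3;c,s=np.cos(p[2]),np.sin(p[2]);return np.c_[p[0]+c*P[:,0]-s*P[:,1],p[1]+s*P[:,0]+c*P[:,1],P[:,2]]
E
python3 - <<'E'
from h import *
from scipy.optimize import least_squares
P=[[12,106,77],[60.5,76,60],[-34.5,-56,40.5],[-34.5,56,40.5]]
m={'top':[(162.4,211.4),(150.9,201.9),(187.4,170.4),(182.6,200.9)],'side':[(190.2,255.8),(169,261.4),(175.6,216),(196,240.2)]}
# red centroid
for n in m:
    im=cv2.imread(f'pics/{n}0.png').astype(int);k=((im[...,2]>110)&(im[...,1]<60)&(im[...,0]<60)).astype(np.uint8)
    N,L,S,C=cv2.connectedComponentsWithStats(k);print(n,[(S[i,4],C[i].round(1)) for i in range(1,N) if S[i,4]>40])
f=lambda p:np.concatenate([(proj(n,clampw(p,P))-m[n]).ravel() for n in m])
r=least_squares(f,[.45,.25,1.6]);print(r.x,np.degrees(r.x[2]));print(r.fun.reshape(2,4,2).round(1))
for n in m:
    g=lambda p:(proj(n,clampw(p,P))-m[n]).ravel();q=least_squares(g,r.x);print(n,q.x)
p=r.x;print('pin,ball,grip,hinge',clampw(p,[[60.5,76,60],[12,106,77],[-34.5,0,40.5],[12,-74,44],[130,95,0]]).round(4))
print('lid',back('top',(219.1,192.1),.008),back('side',(219,214),.008))
E
```

```text
top [(np.int32(148), array([184.5, 185.5])), (np.int32(203), array([384.4, 207. ])), (np.int32(59), array([301.7, 325.4]))]
side [(np.int32(182), array([184.9, 227.7]))]
[0.46556579 0.2625589  1.34516939] 77.07252902103026
[[[ 0.4  0.2]
  [ 0.7 -0.2]
  [ 0.  -0.2]
  [-1.3  0.5]]

 [[-0.  -0.4]
  [ 0.2 -0.8]
  [-0.3 -0.1]
  [-0.   1.1]]]
top [0.46587177 0.2624544  1.34522212]
side [0.46529752 0.26268292 1.34511122]
pin,ball,grip,hinge [[0.405  0.3385 0.06  ]
 [0.3649 0.298  0.077 ]
 [0.4578 0.2289 0.0405]
 [0.5404 0.2577 0.044 ]
 [0.4021 0.4105 0.    ]]
lid [0.43394173 0.1128073  0.008     ] [0.43553862 0.11149731 0.008     ]
```

>>> send_rows --increments '[{"dx":1.2,"dy":2,"dz":0.4,"roll":0.7,"claw":0.1},{"dx":2.4,"dy":4,"dz":0.8,"roll":1.4,"claw":0.1},{"dx":3.6,"dy":6,"dz":0.8,"roll":2.1,"claw":0.1},{"dx":4.8,"dy":8,"dz":0.8,"roll":2.8,"claw":0.1},{"dx":6,"dy":10,"dz":0.8,"roll":3.5,"claw":0.1}]' --grip_force 40

```text
clock: 0.72
tcp_pos: [0.3621, -0.2829, 0.2511]
orientation: [-0.0, 0.907, 0.421, 0.0]
wrist_force: [0.2, -1.1, -0.4]
finger_gap: 0.0469
grip_force: 0.0
```

>>> send_rows --increments '[{"dx":0.8,"dy":2,"dz":0,"roll":0.7,"claw":0.1},{"dx":1.6,"dy":4,"dz":0,"roll":1.4,"claw":0.1},{"dx":2.4,"dy":6,"dz":0,"roll":2.1,"claw":0.1},{"dx":3.2,"dy":8,"dz":0,"roll":2.8,"claw":0.1},{"dx":4,"dy":10,"dz":0,"roll":3.43,"claw":0.1}]'

```text
clock: 1.35
tcp_pos: [0.4618, -0.0329, 0.2511]
orientation: [0.0, 0.782, 0.624, -0.0]
wrist_force: [0.1, -1.0, 0.7]
finger_gap: 0.0469
grip_force: 0.0
```

>>> send_rows --increments '[{"dx":-0.2,"dy":2,"dz":0,"roll":0,"claw":0.1},{"dx":-0.4,"dy":4,"dz":0,"roll":0,"claw":0.1},{"dx":-0.6,"dy":6,"dz":0,"roll":0,"claw":0.1},{"dx":-0.8,"dy":8,"dz":0,"roll":0,"claw":0.1},{"dx":-1,"dy":10,"dz":0,"roll":0,"claw":0.1}]'

```text
clock: 1.98
tcp_pos: [0.436, 0.2168, 0.251]
orientation: [0.0, 0.782, 0.623, -0.0]
wrist_force: [0.6, -0.4, 0.3]
finger_gap: 0.0467
grip_force: 0.0
```

>>> send_rows --increments '[{"dx":-0.25,"dy":1,"dz":0,"roll":0,"claw":0.1},{"dx":-0.5,"dy":2,"dz":-1,"roll":0,"claw":0.1},{"dx":-0.75,"dy":3,"dz":-2,"roll":0,"claw":0.1},{"dx":-1.25,"dy":4.85,"dz":-3.4,"roll":0,"claw":0.1},{"dx":-1.25,"dy":4.85,"dz":-4.4,"roll":0,"claw":0.1}]'

```text
clock: 2.6
tcp_pos: [0.4036, 0.3386, 0.1394]
orientation: [-0.0, 0.781, 0.624, -0.001]
wrist_force: [-0.6, -1.7, -0.2]
finger_gap: 0.047
grip_force: 0.0
```

```bash
python3 - <<'E'
from h import *
t=shot('top','top1');s=shot('side','side1');print(get_state()['tcp_pos'])
a=cv2.resize(t[130:330,130:430],None,fx=2,fy=2,interpolation=cv2.INTER_CUBIC)
b=cv2.resize(s[120:300,110:310],(600,540),interpolation=cv2.INTER_CUBIC)
cv2.imwrite('pics/tray1.png',a);cv2.imwrite('pics/s1.png',b)
E
```

```text
[0.40266866 0.33589431 0.13802783]
```

View pics/tray1.png

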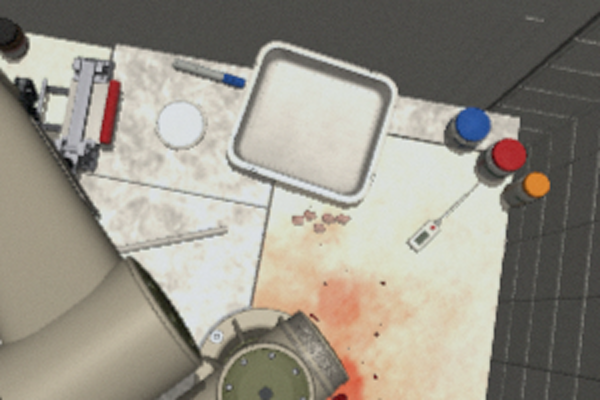

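View pics/s1.png

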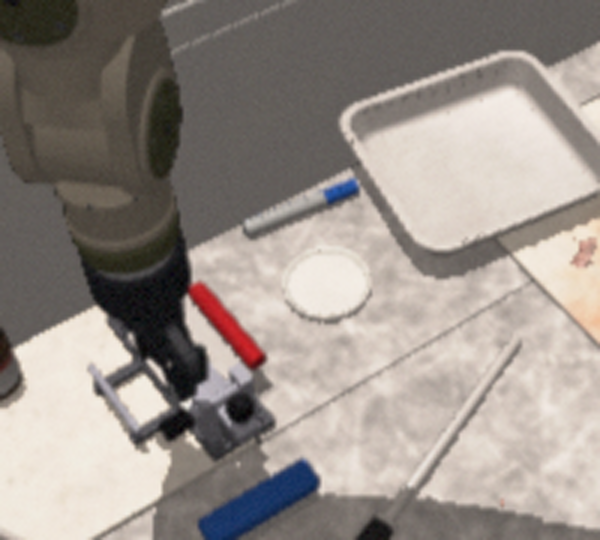

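The tray is fully visible now. Its outer rim corners in the top view are near (264,151), (327,173), (312,232) and (245,212). In the side crop the gripper is over the pin knob at (178,425). I'll compute the tray pose and check the state noise.

```bash
python3 - <<'E'
from h import *
im=cv2.imread('pics/top1.png')
c=[(264,151),(327,173),(312,232),(245,212)]
P=np.array([back('top',q,.042) for q in c]);print(P.round(3),P.mean(0))
e=P[1]-P[0];f=P[3]-P[0];print(np.linalg.norm(e),np.linalg.norm(f),np.degrees(np.arctan2(e[1],e[0])),np.degrees(np.arctan2(f[1],f[0])))
# side: rim corners crop/3+(110,120)
S=np.array([back('side',(110+u/3,120+v/3),.042) for u,v in [(345,120),(515,52),(430,250)]]);print('side',S.round(3))
for _ in range(4):
    s=get_state();print(s['tcp_pos'].round(4),s['clock'],s['wrist_force'].round(1))
E
```

```text
[[ 0.563 -0.055  0.042]
 [ 0.467 -0.267  0.042]
 [ 0.266 -0.194  0.042]
 [ 0.35   0.026  0.042]] [ 0.41132241 -0.12232272  0.042     ]
0.23253790852743647 0.2273931951882643 -114.34774143169228 159.00161713188712
side [[ 0.553 -0.051  0.042]
 [ 0.474 -0.262  0.042]
 [ 0.364  0.033  0.042]]
[0.4027 0.3359 0.138 ] 2.7 [-1.   0.   0.2]
[0.4027 0.3359 0.138 ] 2.7 [-1.   0.   0.2]
[0.4027 0.3359 0.138 ] 2.7 [-1.   0.   0.2]
[0.4027 0.3359 0.138 ] 2.7 [-1.   0.   0.2]
```

>>> send_rows --increments '[{"dx":0,"dy":0,"dz":-1,"claw":0.1},{"dx":0,"dy":0,"dz":-1.5,"claw":0.1},{"dx":0,"dy":0,"dz":-1.5,"claw":0.1},{"dx":0,"dy":0,"dz":-1.5,"claw":0.1},{"dx":0,"dy":0,"dz":-1.5,"claw":0.1}]'

```text
schema error: expected keys dx, dy, dz, roll, claw
```

```bash
python3 - <<'E'
from h import *
for _ in range(3):
    s=get_state();print(s['tcp_pos'].round(4),s['clock'],s['joint_pos'].round(4))
E
```

```text
[0.4027 0.3359 0.138 ] 2.7 [ 5.4220e-01  2.6900e-01 -2.4870e-01  1.0598e+00 -2.0000e-04  2.3377e+00]
[0.4027 0.3359 0.138 ] 2.7 [ 5.4220e-01  2.6900e-01 -2.4870e-01  1.0598e+00 -2.0000e-04  2.3377e+00]
[0.4027 0.3359 0.138 ] 2.7 [ 5.4220e-01  2.6900e-01 -2.4870e-01  1.0598e+00 -2.0000e-04  2.3377e+00]
```

>>> send_rows --increments '[{"dx":0.1,"dy":0.1,"dz":-1,"roll":0,"claw":0.1},{"dx":0.1,"dy":0.1,"dz":-2,"roll":0,"claw":0.1},{"dx":0.1,"dy":0.1,"dz":-3,"roll":0,"claw":0.1},{"dx":0.1,"dy":0.1,"dz":-3.6,"roll":0,"claw":0.1},{"dx":0.1,"dy":0.1,"dz":-3.6,"roll":0,"claw":0.1}]'

```text
clock: 3.32
tcp_pos: [0.4075, 0.3385, 0.051]
orientation: [-0.0, 0.783, 0.622, -0.001]
wrist_force: [-0.2, -0.5, -0.7]
finger_gap: 0.0467
grip_force: 0.0
```

```bash
python3 - <<'E'
from h import *
s=shot('side','side2');t=shot('top','top2');print(get_state()['tcp_pos'],get_state()['wrist_force'])
cv2.imwrite('pics/s2.png',cv2.resize(s[210:300,120:220],(600,540),interpolation=cv2.INTER_CUBIC))
E
```

```text
[0.40848756 0.33922102 0.05225254] [-1.01397323 -0.92088159  0.81998721]
```

View pics/s2.png

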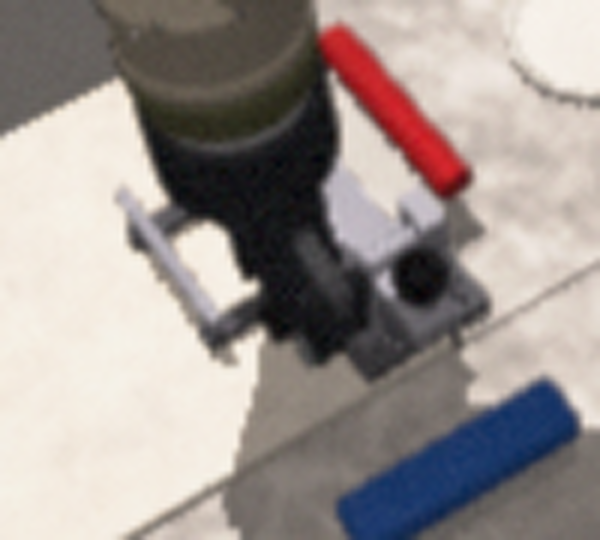

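The fingers straddle the pin knob, which is hidden behind the finger at about (330,320) in the crop, and they clear the lug. I'll close now.

>>> send_rows --increments '[{"dx":-0.1,"dy":0,"dz":-0.1,"roll":0,"claw":0.1},{"dx":-0.1,"dy":0,"dz":-0.1,"roll":0,"claw":-0.9},{"dx":-0.1,"dy":0,"dz":-0.1,"roll":0,"claw":-0.9},{"dx":-0.1,"dy":0,"dz":-0.1,"roll":0,"claw":-0.9},{"dx":-0.1,"dy":0,"dz":-0.1,"roll":0,"claw":-0.9}]'

```text
clock: 4.05
tcp_pos: [0.4054, 0.3392, 0.0492]
orientation: [0.0, 0.782, 0.623, 0.0]
wrist_force: [-1.2, -0.3, 3.9]
finger_gap: 0.0172
grip_force: 39.8
```

>>> send_rows --increments '[{"dx":-0.1,"dy":0,"dz":0,"roll":0,"claw":-0.9},{"dx":-0.1,"dy":0,"dz":0,"roll":0,"claw":-0.9},{"dx":-0.1,"dy":0,"dz":0,"roll":0,"claw":-0.9},{"dx":-0.1,"dy":0,"dz":0,"roll":0,"claw":-0.9},{"dx":-0.1,"dy":0,"dz":0,"roll":0,"claw":-0.9}]'

```text
clock: 4.68
tcp_pos: [0.4044, 0.3394, 0.0493]
orientation: [0.001, 0.782, 0.623, 0.001]
wrist_force: [5.1, 0.1, 1.2]
finger_gap: 0.0172
grip_force: 39.9
```

>>> send_rows --increments '[{"dx":0.08,"dy":0,"dz":0,"roll":0,"claw":-0.9},{"dx":0.15,"dy":0.3,"dz":0,"roll":0,"claw":-0.9},{"dx":0.22,"dy":0.6,"dz":0,"roll":0,"claw":-0.9},{"dx":0.29,"dy":0.9,"dz":0,"roll":0,"claw":-0.9},{"dx":0.36,"dy":1.2,"dz":0,"roll":0,"claw":-0.9}]'

```text
clock: 5.3
tcp_pos: [0.4114, 0.3695, 0.0485]
orientation: [-0.0, 0.782, 0.623, -0.0]
wrist_force: [1.4, -0.8, 2.2]
finger_gap: 0.0173
grip_force: 39.8
```

>>> send_rows --increments '[{"dx":0.08,"dy":0.35,"dz":0,"roll":0,"claw":-0.9},{"dx":0.16,"dy":0.7,"dz":0,"roll":0,"claw":-0.9},{"dx":0.24,"dy":1.05,"dz":0,"roll":0,"claw":-0.9},{"dx":0.32,"dy":1.4,"dz":0,"roll":0,"claw":-0.9},{"dx":0.4,"dy":1.75,"dz":0,"roll":0,"claw":-0.9}]'

```text
clock: 5.92
tcp_pos: [0.4218, 0.4135, 0.0486]
orientation: [-0.0, 0.782, 0.623, -0.0]
wrist_force: [-1.1, -0.1, -0.9]
finger_gap: 0.0172
grip_force: 39.5
```

```bash
python3 - <<'E'
from h import *
s=shot('side','side3');print(get_state()['tcp_pos'],get_state()['wrist_force'])
cv2.imwrite('pics/s3.png',cv2.resize(s[210:310,110:220],(660,600),interpolation=cv2.INTER_CUBIC))
E
```

```text
[0.42228389 0.41453836 0.04878647] [ 0.7959285   1.53250336 -1.17091818]
```

View pics/s3.png

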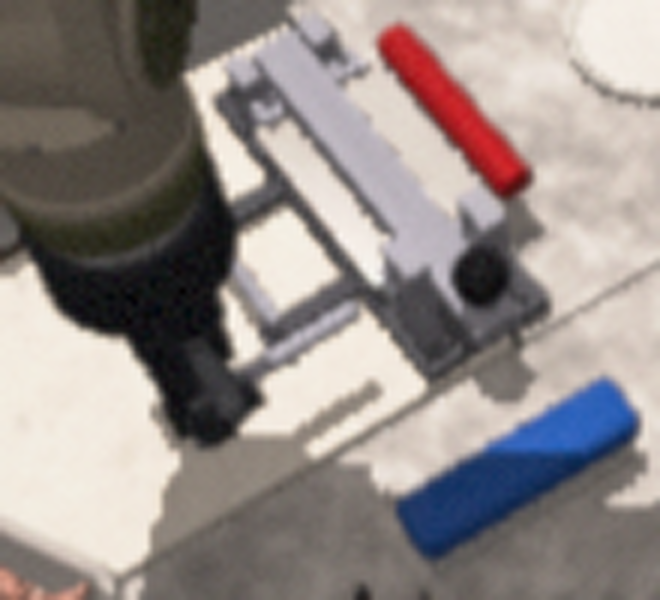

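The pin is fully out: its tip at (355,310) is well clear of the lugs, and it is held level. I'll move it aside and set it down.

>>> send_rows --increments '[{"dx":-0.35,"dy":0.3,"dz":0,"roll":0,"claw":-0.9},{"dx":-0.7,"dy":0.57,"dz":-0.4,"roll":0,"claw":-0.9},{"dx":-0.7,"dy":0.57,"dz":-0.8,"roll":0,"claw":-0.9},{"dx":-0.7,"dy":0.57,"dz":-1.2,"roll":0,"claw":-0.9},{"dx":-0.7,"dy":0.57,"dz":-1.5,"roll":0,"claw":-0.9}]'

```text
clock: 6.6
tcp_pos: [0.4041, 0.4266, 0.0103]
orientation: [0.0, 0.783, 0.623, -0.0]
wrist_force: [0.3, -0.2, -0.1]
finger_gap: 0.0174
grip_force: 39.5
```

>>> send_rows --increments '[{"dx":0,"dy":0,"dz":-0.12,"roll":0,"claw":-0.9},{"dx":0,"dy":0,"dz":-0.24,"roll":0,"claw":-0.9},{"dx":0,"dy":0,"dz":-0.32,"roll":0,"claw":-0.9},{"dx":0,"dy":0,"dz":-0.32,"roll":0,"claw":-0.9},{"dx":0,"dy":0,"dz":-0.32,"roll":0,"claw":-0.9}]'

```text
clock: 7.22
tcp_pos: [0.4045, 0.4272, 0.0035]
orientation: [0.0, 0.782, 0.623, 0.0]
wrist_force: [0.3, 0.2, -0.9]
finger_gap: 0.0173
grip_force: 39.5
```

>>> send_rows --increments '[{"dx":0,"dy":0,"dz":0,"roll":0,"claw":-0.5},{"dx":0,"dy":0,"dz":0,"roll":0,"claw":-0.3},{"dx":0,"dy":0,"dz":0,"roll":0,"claw":-0.1},{"dx":0,"dy":0,"dz":0.5,"roll":0,"claw":0},{"dx":0,"dy":0,"dz":2,"roll":0,"claw":0.1}]'

```text
clock: 7.85
tcp_pos: [0.4029, 0.4259, 0.0525]
orientation: [0.0, 0.782, 0.623, -0.002]
wrist_force: [0.0, 0.3, 0.6]
finger_gap: 0.0467
grip_force: 0.0
```

>>> send_rows --increments '[{"dx":0,"dy":0,"dz":2,"roll":1.2,"claw":0.1},{"dx":0,"dy":0,"dz":4,"roll":2.4,"claw":0.1},{"dx":-0.4,"dy":-1,"dz":5,"roll":3.6,"claw":0.1},{"dx":-0.8,"dy":-2,"dz":5,"roll":4.8,"claw":0.1},{"dx":-1,"dy":-3,"dz":5,"roll":6,"claw":0.1}]'

```text
clock: 8.48
tcp_pos: [0.3791, 0.3516, 0.1799]
orientation: [0.001, 0.459, 0.889, 0.001]
wrist_force: [0.1, -1.4, -0.5]
finger_gap: 0.0466
grip_force: 0.0
```

>>> send_rows --increments '[{"dx":-0.2,"dy":-0.7,"dz":0,"roll":1.1,"claw":0.1},{"dx":-0.4,"dy":-1.4,"dz":0,"roll":2.2,"claw":0.1},{"dx":-0.6,"dy":-2.15,"dz":0,"roll":3.3,"claw":0.1},{"dx":-0.6,"dy":-2.15,"dz":0,"roll":4.4,"claw":0.1},{"dx":-0.6,"dy":-2.15,"dz":-1,"roll":5.25,"claw":0.1}]'

```text
clock: 9.1
tcp_pos: [0.366, 0.299, 0.1558]
orientation: [0.002, 0.111, 0.994, 0.002]
wrist_force: [1.1, 0.4, -0.9]
finger_gap: 0.0468
grip_force: 0.0
```

```bash
python3 - <<'E'
from h import *
s=shot('side','side4');t=shot('top','top4');S=get_state();print(S['tcp_pos'],S['wrist_force'],S['joint_pos'].round(3))
a=cv2.resize(s[210:310,110:220],(440,400),interpolation=cv2.INTER_CUBIC)
b=cv2.resize(t[150:250,110:200],(360,400),interpolation=cv2.INTER_CUBIC)
cv2.imwrite('pics/s4.png',np.hstack([a,b]))
E
```

```text
[0.36305659 0.29747553 0.15238976] [-0.0005342  -0.48859326  0.23686564] [ 0.515  0.154 -0.359  1.061  0.     0.741]
```

View pics/s4.png

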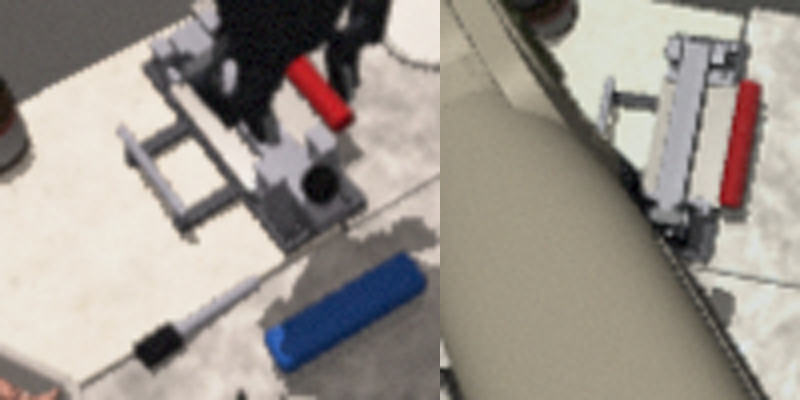

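The pin is lying on the bench at about (155,345) to (260,280) in the side crop. The fingers are above the ball at (320,183), so I'll descend onto it and close.

>>> send_rows --increments '[{"dx":0,"dy":0,"dz":-1.2,"roll":0,"claw":0.1},{"dx":0,"dy":0,"dz":-2.4,"roll":0,"claw":0.1},{"dx":0,"dy":0,"dz":-3.2,"roll":0,"claw":0.1},{"dx":0,"dy":0,"dz":-3.65,"roll":0,"claw":0.1},{"dx":0,"dy":0,"dz":-3.65,"roll":0,"claw":0.1}]' --grip_force 30

```text
clock: 9.82
tcp_pos: [0.3642, 0.2982, 0.0622]
orientation: [-0.0, 0.113, 0.994, -0.0]
wrist_force: [-0.9, -0.5, 0.2]
finger_gap: 0.0466
grip_force: 0.0
```

>>> send_rows --increments '[{"dx":0,"dy":0,"dz":0,"roll":0,"claw":-0.2},{"dx":0,"dy":0,"dz":0,"roll":0,"claw":-0.8},{"dx":0,"dy":0,"dz":0,"roll":0,"claw":-0.8},{"dx":0,"dy":0,"dz":0,"roll":0,"claw":-0.8},{"dx":0,"dy":0,"dz":0,"roll":0,"claw":-0.8}]'

```text
clock: 10.45
tcp_pos: [0.3651, 0.2991, 0.0633]
orientation: [0.001, 0.113, 0.994, 0.001]
wrist_force: [-0.8, 0.8, 6.4]
finger_gap: 0.023
grip_force: 29.4
```

```bash
python3 - <<'E'
from h import *
S=get_state();print(S['tcp_pos'],S['wrist_force'])
# ball arc increments (units 25mm) relative to theta=0, world
for th in np.arange(0,1.75,.1):
    r=lambda t:np.array([180*np.cos(t)-33*np.sin(t),180*np.sin(t)+33*np.cos(t)])
    d=r(th)-r(0);print(round(th,2),(d[0]*-.9747/25).round(2),(d[0]*.2237/25).round(2),(d[1]/25).round(2))
E
```

```text
[0.36514961 0.29907417 0.06327135] [-0.80465571  0.75936331  6.43782959]
0.0 -0.0 0.0 0.0
0.1 0.16 -0.04 0.71
0.2 0.4 -0.09 1.4
0.3 0.69 -0.16 2.07
0.4 1.06 -0.24 2.7
0.5 1.48 -0.34 3.29
0.6 1.95 -0.45 3.83
0.7 2.48 -0.57 4.33
0.8 3.05 -0.7 4.76
0.9 3.66 -0.84 5.14
1.0 4.31 -0.99 5.45
1.1 4.98 -1.14 5.7
1.2 5.67 -1.3 5.87
1.3 6.38 -1.46 5.97
1.4 7.09 -1.63 6.0
1.5 7.8 -1.79 5.96
1.6 8.51 -1.95 5.84
1.7 9.2 -2.11 5.65
```

>>> send_rows --increments '[{"dx":0,"dy":0,"dz":0,"roll":0,"claw":-0.2},{"dx":0,"dy":0,"dz":-0.2,"roll":0,"claw":-0.1},{"dx":0,"dy":0,"dz":-0.2,"roll":0,"claw":-0.5},{"dx":0,"dy":0,"dz":-0.2,"roll":0,"claw":-0.8},{"dx":0,"dy":0,"dz":-0.2,"roll":0,"claw":-0.8}]'

```text
clock: 11.08
tcp_pos: [0.3641, 0.2992, 0.0567]
orientation: [-0.0, 0.113, 0.994, 0.001]
wrist_force: [-1.0, 5.0, -2.8]
finger_gap: 0.0235
grip_force: 29.5
```

>>> send_rows --increments '[{"dx":0,"dy":0,"dz":0,"roll":0,"claw":-0.8},{"dx":0,"dy":0,"dz":0,"roll":0,"claw":-0.8},{"dx":0,"dy":0,"dz":0,"roll":0,"claw":-0.8},{"dx":0,"dy":0,"dz":0,"roll":0,"claw":-0.8},{"dx":0,"dy":0,"dz":0,"roll":0,"claw":-0.8}]'

```text
clock: 11.7
tcp_pos: [0.3642, 0.2992, 0.0568]
orientation: [-0.0, 0.113, 0.994, 0.001]
wrist_force: [-0.3, 5.4, -2.8]
finger_gap: 0.0236
grip_force: 29.5
```

>>> send_rows --increments '[{"dx":0.07,"dy":-0.03,"dz":0.35,"roll":0,"claw":-0.8},{"dx":0.16,"dy":-0.04,"dz":0.71,"roll":0,"claw":-0.8},{"dx":0.27,"dy":-0.07,"dz":1.06,"roll":0,"claw":-0.8},{"dx":0.4,"dy":-0.09,"dz":1.4,"roll":0,"claw":-0.8},{"dx":0.4,"dy":-0.09,"dz":1.4,"roll":0,"claw":-0.8}]'

```text
clock: 12.32
tcp_pos: [0.3743, 0.2971, 0.0922]
orientation: [-0.0, 0.113, 0.994, 0.001]
wrist_force: [-0.3, 6.1, -2.9]
finger_gap: 0.0233
grip_force: 29.8
```

>>> send_rows --increments '[{"dx":0.29,"dy":-0.07,"dz":0.67,"roll":0,"claw":-0.8},{"dx":0.66,"dy":-0.15,"dz":1.3,"roll":0,"claw":-0.8},{"dx":1.08,"dy":-0.25,"dz":1.89,"roll":0,"claw":-0.8},{"dx":1.55,"dy":-0.36,"dz":2.43,"roll":0,"claw":-0.8},{"dx":2.08,"dy":-0.48,"dz":2.93,"roll":0,"claw":-0.8}]'

```text
clock: 12.95
tcp_pos: [0.4268, 0.2859, 0.1654]
orientation: [-0.0, 0.112, 0.994, 0.002]
wrist_force: [2.6, 9.1, -5.4]
finger_gap: 0.0237
grip_force: 30.1
```

```bash
python3 - <<'E'
from h import *
s=shot('side','side5');S=get_state();print(S['tcp_pos'],S['wrist_force'],S['finger_gap'])
cv2.imwrite('pics/s5.png',cv2.resize(s[170:290,110:240],(650,600),interpolation=cv2.INTER_CUBIC))
E
```

```text
[0.42907038 0.28549729 0.16709984] [-2.0292992   5.63141716  1.55370123] 0.023621369279089876
```

View pics/s5.png

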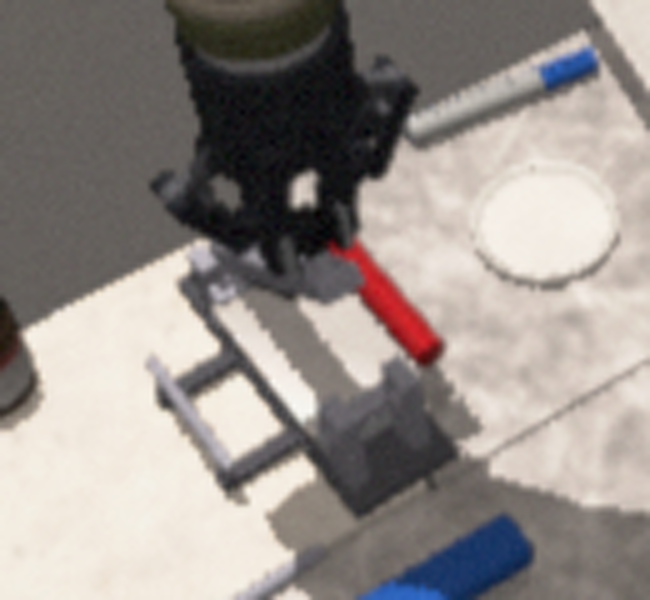

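The bar is rising with the ball between the fingers. I'll carry it on past upright.

>>> send_rows --increments '[{"dx":0.57,"dy":-0.13,"dz":0.43,"roll":0,"claw":-0.8},{"dx":1.18,"dy":-0.27,"dz":0.81,"roll":0,"claw":-0.8},{"dx":1.83,"dy":-0.42,"dz":1.12,"roll":0,"claw":-0.8},{"dx":2.5,"dy":-0.57,"dz":1.37,"roll":0,"claw":-0.8},{"dx":3.19,"dy":-0.73,"dz":1.54,"roll":0,"claw":-0.8}]'

```text
clock: 13.62
tcp_pos: [0.5071, 0.2689, 0.2039]
orientation: [0.0, 0.112, 0.994, 0.003]
wrist_force: [1.6, 13.1, -2.9]
finger_gap: 0.0234
grip_force: 31.1
```

>>> send_rows --increments '[{"dx":0.71,"dy":-0.16,"dz":0.1,"roll":0,"claw":-0.8},{"dx":1.42,"dy":-0.33,"dz":0.13,"roll":0,"claw":-0.8},{"dx":2.13,"dy":-0.49,"dz":0.09,"roll":0,"claw":-0.8},{"dx":2.84,"dy":-0.65,"dz":-0.03,"roll":0,"claw":-0.8},{"dx":3.53,"dy":-0.81,"dz":-0.22,"roll":0,"claw":-0.8}]'

```text
clock: 14.25
tcp_pos: [0.5959, 0.2501, 0.1985]
orientation: [0.001, 0.111, 0.994, 0.004]
wrist_force: [1.9, 16.4, -1.9]
finger_gap: 0.0238
grip_force: 31.4
```

>>> send_rows --increments '[{"dx":0.3,"dy":-0.06,"dz":-0.1,"roll":0,"claw":-0.8},{"dx":0.5,"dy":-0.05,"dz":-0.18,"roll":0,"claw":-0.8},{"dx":0.5,"dy":-0.05,"dz":-0.18,"roll":0,"claw":-0.8},{"dx":0.5,"dy":-0.05,"dz":-0.18,"roll":0,"claw":-0.2},{"dx":0.5,"dy":-0.05,"dz":-0.18,"roll":0,"claw":0.2}]'

```text
clock: 14.88
tcp_pos: [0.6063, 0.2437, 0.1931]
orientation: [-0.001, 0.113, 0.994, -0.001]
wrist_force: [0.5, 0.0, -0.6]
finger_gap: 0.0507
grip_force: 0.0
```

>>> send_rows --increments '[{"dx":0,"dy":0,"dz":0,"roll":0,"claw":0.2},{"dx":0,"dy":0,"dz":0,"roll":0,"claw":0.2},{"dx":0,"dy":0,"dz":0.8,"roll":0,"claw":0.2},{"dx":0,"dy":0,"dz":2.4,"roll":0,"claw":0.2},{"dx":0,"dy":0,"dz":4,"roll":0,"claw":0.2}]'

```text
clock: 15.5
tcp_pos: [0.6065, 0.244, 0.2947]
orientation: [-0.0, 0.113, 0.994, -0.0]
wrist_force: [-0.1, -0.1, -0.1]
finger_gap: 0.051
grip_force: 0.0
```

```bash
python3 - <<'E'
from h import *
s=shot('side','side6');S=get_state();print(S['tcp_pos'],S['wrist_force'],S['finger_gap'],S['joint_pos'])
p=[.4655658,.2625589,1.3451694]
b=s.astype(int).sum(2)
for th in (0,1.5,1.7,1.85):
    c,q=np.cos(th),np.sin(th);y,z=-74+180*c-33*q,44+180*q+33*c
    uv=proj('side',clampw(p,[[12,y,z]]))[0].round().astype(int);w=b[uv[1]-2:uv[1]+3,uv[0]-2:uv[0]+3];print(th,uv,w.mean())
# dark blob search near
E
```

```text
[0.60801646 0.24432765 0.3011275 ] [-0.97820711 -0.44807407  4.42077518] 0.05124999990017857 [ 2.59756140e-01  4.73191634e-01  4.52431038e-01  1.54206539e+00
 -1.15978562e-04  4.86492279e-01]
0 [190 255] 214.8
1.5 [143 172] 278.0
1.7 [137 166] 268.96
1.85 [133 164] 188.28
```

>>> send_rows --increments '[{"dx":-1.5,"dy":-0.15,"dz":0,"roll":0,"claw":0.1},{"dx":-3,"dy":-0.3,"dz":0,"roll":0,"claw":0.1},{"dx":-4.5,"dy":-0.45,"dz":0,"roll":0,"claw":0.1},{"dx":-5.98,"dy":-0.6,"dz":-1,"roll":0,"claw":0.1},{"dx":-5.98,"dy":-0.6,"dz":-3,"roll":0,"claw":0.1}]'

```text
clock: 16.18
tcp_pos: [0.4566, 0.2295, 0.2207]
orientation: [0.003, 0.113, 0.994, 0.001]
wrist_force: [0.1, 1.2, -0.3]
finger_gap: 0.0469
grip_force: 0.0
```

>>> send_rows --increments '[{"dx":0,"dy":0,"dz":-2,"roll":0,"claw":0.1},{"dx":0,"dy":0,"dz":-4,"roll":0,"claw":0.1},{"dx":0,"dy":0,"dz":-5.6,"roll":0,"claw":0.1},{"dx":0,"dy":0,"dz":-5.6,"roll":0,"claw":0.1},{"dx":0,"dy":0,"dz":-5.6,"roll":0,"claw":0.1}]'

```text
clock: 16.8
tcp_pos: [0.4583, 0.2295, 0.0802]
orientation: [0.001, 0.113, 0.994, 0.0]
wrist_force: [0.6, -0.3, 0.9]
finger_gap: 0.0468
grip_force: 0.0
```

```bash
python3 - <<'E'
from h import *
s=shot('side','side7');t=shot('top','top7');S=get_state();print(S['tcp_pos'],S['wrist_force'],S['orientation'])
for n,im in(('side',s),('top',t)):
    old=cv2.imread(f'pics/{n}0.png').astype(int)
    for q in(old,im.astype(int)):
        k=((q[...,2]>90)&(q[...,1]<60)&(q[...,0]<60)).astype(np.uint8)
        N,L,T,C=cv2.connectedComponentsWithStats(k);print(n,[(T[i,4],C[i].round(1)) for i in range(1,N) if T[i,4]>40])
E
```

```text
[0.45903299 0.22979655 0.08097629] [0.92281886 0.65344389 0.61913878] [1.77351681e-03 1.12979841e-01 9.93595366e-01 8.11834090e-04]
side [(np.int32(194), array([185. , 228.1]))]
side [(np.int32(181), array([186., 229.]))]
top [(np.int32(162), array([184.6, 186. ])), (np.int32(213), array([384.3, 207.2])), (np.int32(66), array([301.4, 325.7]))]
top [(np.int32(211), array([384.4, 207.1]))]
```

>>> send_rows --increments '[{"dx":0,"dy":0,"dz":-0.6,"roll":0,"claw":0.1},{"dx":0,"dy":0,"dz":-1.2,"roll":0,"claw":0.1},{"dx":0,"dy":0,"dz":-1.6,"roll":0,"claw":0.1},{"dx":0,"dy":0,"dz":-1.7,"roll":0,"claw":0.1},{"dx":0,"dy":0,"dz":-1.7,"roll":0,"claw":0.1}]' --grip_force 50

```text
clock: 17.52
tcp_pos: [0.4571, 0.2292, 0.036]
orientation: [-0.0, 0.113, 0.994, -0.0]
wrist_force: [-0.1, -0.6, -0.4]
finger_gap: 0.0472
grip_force: 0.0
```

>>> send_rows --increments '[{"dx":0,"dy":0,"dz":0,"roll":0,"claw":-0.2},{"dx":0,"dy":0,"dz":0,"roll":0,"claw":-0.8},{"dx":0,"dy":0,"dz":0,"roll":0,"claw":-0.8},{"dx":0,"dy":0,"dz":0,"roll":0,"claw":-0.8},{"dx":0,"dy":0,"dz":0,"roll":0,"claw":-0.8}]'

```text
clock: 18.15
tcp_pos: [0.4577, 0.2293, 0.0369]
orientation: [0.0, 0.113, 0.994, 0.0]
wrist_force: [-1.5, -0.7, 5.7]
finger_gap: 0.0184
grip_force: 49.2
```

>>> send_rows --increments '[{"dx":0,"dy":0,"dz":0.05,"roll":0,"claw":-0.8},{"dx":-0.07,"dy":-0.29,"dz":0.05,"roll":0,"claw":-0.8},{"dx":-0.14,"dy":-0.6,"dz":0.05,"roll":0,"claw":-0.8},{"dx":-0.21,"dy":-0.9,"dz":0.05,"roll":0,"claw":-0.8},{"dx":-0.27,"dy":-1.17,"dz":0.05,"roll":0,"claw":-0.8}]'

```text
clock: 18.77
tcp_pos: [0.4502, 0.1994, 0.0374]
orientation: [-0.0, 0.113, 0.994, 0.0]
wrist_force: [-0.2, 1.6, -3.1]
finger_gap: 0.0186
grip_force: 48.9
```

>>> send_rows --increments '[{"dx":-0.1,"dy":-0.43,"dz":0,"roll":0,"claw":-0.8},{"dx":-0.2,"dy":-0.86,"dz":0,"roll":0,"claw":-0.8},{"dx":-0.3,"dy":-1.29,"dz":0,"roll":0,"claw":-0.8},{"dx":-0.4,"dy":-1.72,"dz":0,"roll":0,"claw":-0.8},{"dx":-0.49,"dy":-2.15,"dz":0,"roll":0,"claw":-0.8}]'

```text
clock: 19.4
tcp_pos: [0.4383, 0.1454, 0.0378]
orientation: [0.0, 0.113, 0.994, 0.0]
wrist_force: [0.5, 0.0, -1.5]
finger_gap: 0.0188
grip_force: 49.1
```

```bash
python3 - <<'E'
from h import *
s=shot('side','side8');t=shot('top','top8');S=get_state();print(S['tcp_pos'],S['wrist_force'],S['ft_torque'])
for n,im in(('side',s),('top',t)):
    q=im.astype(int);k=((q[...,2]>90)&(q[...,1]<60)&(q[...,0]<60)).astype(np.uint8)
    N,L,T,C=cv2.connectedComponentsWithStats(k);print(n,[(T[i],C[i].round(1)) for i in range(1,N) if T[i,4]>30])
p=[.4655658,.2625589,1.3451694]
print(proj('side',clampw(p,[[-34.5-84,y,40.5] for y in(-56,56)])).round(1),proj('top',clampw(p,[[-34.5-84,y,40.5] for y in(-56,56)])).round(1))
E
```

```text
[0.43807826 0.1452142  0.03769582] [0.07645505 0.16547469 0.07131018] [-0.02432921 -0.02294889 -0.0366257 ]
side [(array([209, 209,  13,  19,  99], dtype=int32), array([214.6, 218.8]))]
top [(array([376, 200,  17,  16, 210], dtype=int32), array([384.4, 207.2]))]
[[199.2 202.4]
 [220.5 226.4]] [[211.2 173.8]
 [205.5 205. ]]
```

>>> send_rows --increments '[{"dx":0,"dy":0,"dz":0.8,"roll":0,"claw":-0.8},{"dx":0,"dy":0,"dz":1.8,"roll":0,"claw":-0.8},{"dx":0,"dy":-0.6,"dz":3,"roll":0,"claw":-0.8},{"dx":-0.2,"dy":-1.8,"dz":3.3,"roll":-0.2,"claw":-0.8},{"dx":-0.4,"dy":-3.2,"dz":3.3,"roll":-0.4,"claw":-0.8}]'

```text
clock: 20.12
tcp_pos: [0.4292, 0.0659, 0.1212]
orientation: [0.001, 0.14, 0.99, 0.0]
wrist_force: [0.5, -0.1, -1.1]
finger_gap: 0.0184
grip_force: 49.2
```

>>> send_rows --increments '[{"dx":-0.2,"dy":-1.6,"dz":0,"roll":-0.2,"claw":-0.8},{"dx":-0.4,"dy":-3.2,"dz":0,"roll":-0.4,"claw":-0.8},{"dx":-0.6,"dy":-4.8,"dz":0,"roll":-0.6,"claw":-0.8},{"dx":-0.8,"dy":-6.4,"dz":0,"roll":-0.8,"claw":-0.8},{"dx":-0.9,"dy":-7.6,"dz":0,"roll":-0.8,"claw":-0.8}]'

```text
clock: 20.75
tcp_pos: [0.4058, -0.1252, 0.1203]
orientation: [0.0, 0.196, 0.981, -0.0]
wrist_force: [0.7, 0.3, -2.0]
finger_gap: 0.0189
grip_force: 49.2
```

>>> send_rows --increments '[{"dx":-0.17,"dy":-0.84,"dz":0,"roll":0,"claw":-0.8},{"dx":-0.17,"dy":-0.84,"dz":0,"roll":0,"claw":-0.8},{"dx":-0.17,"dy":-0.84,"dz":-1,"roll":0,"claw":-0.8},{"dx":-0.17,"dy":-0.84,"dz":-1.8,"roll":0,"claw":-0.8},{"dx":-0.17,"dy":-0.84,"dz":-1.8,"roll":0,"claw":-0.8}]'

```text
clock: 21.38
tcp_pos: [0.4004, -0.1431, 0.0739]
orientation: [-0.002, 0.195, 0.981, 0.001]
wrist_force: [-0.1, -0.7, -1.0]
finger_gap: 0.0186
grip_force: 49.2
```

```bash
python3 - <<'E'
from h import *
s=shot('side','side9');t=shot('top','top9');S=get_state();print(S['tcp_pos'],S['wrist_force'],S['orientation'],S['finger_gap'])
a=cv2.resize(s[120:240,190:330],(467,400),interpolation=cv2.INTER_CUBIC)
b=cv2.resize(t[140:250,230:340],(400,400),interpolation=cv2.INTER_CUBIC)[:,:333]
cv2.imwrite('pics/s9.png',np.hstack([a,b]))
for n,im in(('side',s),('top',t)):
    q=im.astype(int);k=((q[...,2]>90)&(q[...,1]<60)&(q[...,0]<60)).astype(np.uint8)
    N,L,T,C=cv2.connectedComponentsWithStats(k);print(n,[(T[i],C[i].round(1)) for i in range(1,N) if T[i,4]>20])
E
```

```text
[ 0.40179733 -0.14415753  0.07548842] [ 0.55908878 -1.1541736  -1.03004125] [2.75525206e-05 1.95257824e-01 9.80751935e-01 1.53407346e-04] 0.01873604858746989
side []
top [(array([376, 200,  17,  16, 209], dtype=int32), array([384.5, 207.2]))]
```

>>> send_rows --increments '[{"dx":0,"dy":0,"dz":-0.6,"roll":0,"claw":-0.8},{"dx":0,"dy":0,"dz":-1.2,"roll":0,"claw":-0.8},{"dx":0,"dy":0,"dz":-1.8,"roll":0,"claw":-0.8},{"dx":0,"dy":0,"dz":-2.2,"roll":0,"claw":-0.8},{"dx":0,"dy":0,"dz":-2.2,"roll":0,"claw":-0.8}]'

```text
clock: 22.1
tcp_pos: [0.4016, -0.1445, 0.0201]
orientation: [-0.0, 0.196, 0.981, 0.0]
wrist_force: [-0.3, 0.3, -1.4]
finger_gap: 0.0187
grip_force: 49.2
```

>>> send_rows --increments '[{"dx":0,"dy":0,"dz":-0.05,"roll":0,"claw":-0.8},{"dx":0,"dy":0,"dz":-0.1,"roll":0,"claw":-0.8},{"dx":0,"dy":0,"dz":-0.14,"roll":0,"claw":-0.8},{"dx":0,"dy":0,"dz":-0.14,"roll":0,"claw":-0.8},{"dx":0,"dy":0,"dz":-0.14,"roll":0,"claw":-0.8}]'

```text
clock: 22.72
tcp_pos: [0.4016, -0.1447, 0.0166]
orientation: [0.0, 0.196, 0.981, 0.0]
wrist_force: [-0.1, 0.3, -2.0]
finger_gap: 0.0185
grip_force: 49.2
```

>>> send_rows --increments '[{"dx":0,"dy":0,"dz":-0.04,"roll":0,"claw":-0.8},{"dx":0,"dy":0,"dz":-0.08,"roll":0,"claw":-0.8},{"dx":0,"dy":0,"dz":-0.12,"roll":0,"claw":-0.8},{"dx":0,"dy":0,"dz":-0.12,"roll":0,"claw":-0.8},{"dx":0,"dy":0,"dz":-0.12,"roll":0,"claw":-0.8}]'

```text
clock: 23.35
tcp_pos: [0.4016, -0.1447, 0.0136]
orientation: [0.0, 0.196, 0.981, 0.0]
wrist_force: [-0.3, -0.3, -0.8]
finger_gap: 0.0186
grip_force: 49.4
```

>>> send_rows --increments '[{"dx":0,"dy":0,"dz":-0.03,"roll":0,"claw":-0.8},{"dx":0,"dy":0,"dz":-0.06,"roll":0,"claw":-0.8},{"dx":0,"dy":0,"dz":-0.06,"roll":0,"claw":-0.8},{"dx":0,"dy":0,"dz":-0.06,"roll":0,"claw":-0.8},{"dx":0,"dy":0,"dz":-0.06,"roll":0,"claw":-0.8}]'

```text
clock: 23.98
tcp_pos: [0.4018, -0.1448, 0.0124]
orientation: [0.0, 0.196, 0.981, -0.0]
wrist_force: [-1.1, 0.4, 5.9]
finger_gap: 0.0191
grip_force: 50.0
```

>>> send_rows --increments '[{"dx":0,"dy":0,"dz":-0.02,"roll":0,"claw":-0.8},{"dx":0,"dy":0,"dz":-0.04,"roll":0,"claw":-0.8},{"dx":0,"dy":0,"dz":-0.04,"roll":0,"claw":-0.8},{"dx":0,"dy":0,"dz":-0.04,"roll":0,"claw":-0.8},{"dx":0,"dy":0,"dz":-0.04,"roll":0,"claw":-0.8}]'

```text
clock: 24.6
tcp_pos: [0.4019, -0.1449, 0.0122]
orientation: [0.0, 0.196, 0.981, -0.0]
wrist_force: [-3.0, 1.8, 15.2]
finger_gap: 0.019
grip_force: 51.1
```

```bash
python3 - <<'E'
from h import *
S=get_state();print(S['ft_torque'],S['wrist_force'])
E
```

```text
[ 0.52696974  0.92801362 -0.01835545] [-2.99072534  1.80787948 15.18852957]
```

>>> send_rows --increments '[{"dx":0,"dy":0,"dz":0.05,"roll":0,"claw":-0.8},{"dx":0,"dy":0,"dz":0.05,"roll":0,"claw":-0.5},{"dx":0,"dy":0,"dz":0.05,"roll":0,"claw":-0.3},{"dx":0,"dy":0,"dz":0.05,"roll":0,"claw":-0.1},{"dx":0,"dy":0,"dz":0.05,"roll":0,"claw":0.1}]'

```text
clock: 25.22
tcp_pos: [0.4015, -0.1446, 0.0121]
orientation: [-0.0, 0.196, 0.981, 0.0]
wrist_force: [-0.6, 0.5, 0.2]
finger_gap: 0.0467
grip_force: 0.0
```

>>> send_rows --increments '[{"dx":0,"dy":0,"dz":0.2,"roll":0,"claw":0.1},{"dx":0,"dy":0,"dz":1,"roll":0,"claw":0.1},{"dx":0,"dy":0,"dz":3,"roll":0,"claw":0.1},{"dx":0,"dy":0,"dz":5,"roll":0,"claw":0.1},{"dx":0,"dy":0,"dz":7,"roll":0,"claw":0.1}]'

```text
clock: 25.85
tcp_pos: [0.4013, -0.1446, 0.1893]
orientation: [0.0, 0.196, 0.981, -0.0]
wrist_force: [1.3, -0.1, -0.6]
finger_gap: 0.0472
grip_force: 0.0
```

>>> send_rows --increments '[{"dx":-0.6,"dy":-2,"dz":0.4,"roll":0,"claw":0.1},{"dx":-1.2,"dy":-4,"dz":0.8,"roll":0,"claw":0.1},{"dx":-1.8,"dy":-6,"dz":1,"roll":0,"claw":0.1},{"dx":-2.4,"dy":-8,"dz":1,"roll":0,"claw":0.1},{"dx":-3,"dy":-10,"dz":1,"roll":0,"claw":0.1}]'

```text
clock: 26.48
tcp_pos: [0.3259, -0.3963, 0.2129]
orientation: [0.0, 0.196, 0.981, -0.0]
wrist_force: [0.2, 0.2, 1.0]
finger_gap: 0.0471
grip_force: 0.0
```

```bash
python3 - <<'E'
from h import *
s=shot('side','sidea');t=shot('top','topa');S=get_state();print(S['tcp_pos'],S['wrist_force'])
a=cv2.resize(s[120:300,110:310],(445,400),interpolation=cv2.INTER_CUBIC)
b=cv2.resize(t[130:255,120:345],(720,400),interpolation=cv2.INTER_CUBIC)
c=np.zeros((600,800,3),np.uint8)
a=cv2.resize(s[130:280,120:320],(400,300),interpolation=cv2.INTER_CUBIC)
z=cv2.resize(s[140:215,220:320],(400,300),interpolation=cv2.INTER_CUBIC)
w=cv2.resize(t[130:255,120:345],(540,300),interpolation=cv2.INTER_CUBIC)
c[:300,:400]=a;c[:300,400:]=z;c[300:,:540]=w
cv2.imwrite('pics/fin.png',c)
E
```

```text
[ 0.32525625 -0.39934369  0.21227945] [-0.09450323  0.42410078  0.45526983]
```

View pics/fin.png

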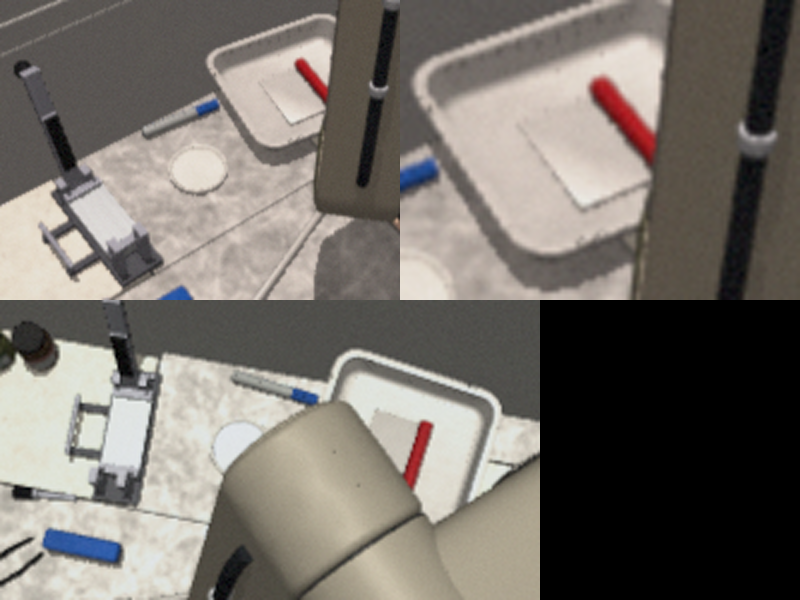

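The bar stands open on its stop, with its ball at (22,68) in the first panel. The scraper lies flat on the tray floor, with its blade near (575,160) in the second panel. The pin is on the bench at (40,495), and the brush, marker and lid look undisturbed. The thermometer is hidden by the arm in this view, but nothing went near it. I'll hand in.

>>> send_rows --increments '[{"dx":0,"dy":0,"dz":0,"roll":0,"claw":0.1},{"dx":0,"dy":0,"dz":0,"roll":0,"claw":0.1},{"dx":0,"dy":0,"dz":0,"roll":0,"claw":0.1},{"dx":0,"dy":0,"dz":0,"roll":0,"claw":0.1},{"dx":0,"dy":0,"dz":0,"roll":0,"claw":0.1}]'

```text
clock: 27.2
tcp_pos: [0.3268, -0.3944, 0.2125]
orientation: [0.0, 0.195, 0.981, -0.0]
wrist_force: [0.1, 0.5, 0.8]
finger_gap: 0.0469
grip_force: 0.0
```

```bash
python3 -c "from workcell import *;print(hand_in())"
```

```text
the job is handed in; nothing more can be done
None
```

The job is handed in after about 27 s of robot time: the pin is on the bench, the clamp bar stays open, and the scraper lies flat in the tray; the brush, marker and lid look unmoved, and the thermometer was out of view at the end but nothing went near it.

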